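# Feed the board slide by one turn of its hand wheel

### The arm

A 6-joint arm with a two-finger parallel gripper is mounted at the origin on a cart in front of the work surface, level with it; the furniture and walls round the work are solid. World frame = base frame: x ahead of the robot, y to its left, z up, the work surface at z = 0. Lengths are in m, angles in rad, forces in N, time in s.
With the tool pointing down it reaches from about 0.3 to 0.775 m from the base axis. Payload 14.6 kg.
Tool frame: the origin (TCP) lies on the mounting face of the last link; the fingertips stand 173 mm ahead of it and the grasp point (between the pads) lies 155 mm ahead of it (grip_depth is the distance from the TCP to the grasp point, in m); z points along the fingers, y is the line along which they close (so a half turn about z gives the same grasp; the last joint's range is limited). The gripper opens to 85 mm and grips with 20 to 120 N. Pads are 22 mm wide; open, the fingers measure 114 mm over their backs; the gripper's body (76 mm by 85 mm) begins 54 mm behind the grasp point. The pads swing forward as they close: fully open they stand 13 mm farther back than shut.
Start: joints at [1.066, 0.3, 1.521, -0, 1.321, -0.067], TCP at [0.233, 0.498, 0.405] pointing down, gripper open.
Joint ranges: [-3.03, 3.03], [-0.79, 2.21], [0.23, 2.52], [-1.04, 4.18], [0, 3.07], [-2.55, 2.55]. Speed limits (rad/s): [2.22, 2.22, 2.57, 3.14, 3.14, 3.14].

### API

Orientations are given as a unit quaternion [w, x, y, z].
In Python, from workcell import state, capture, job_done, grip_depth gives the robot as it stands.
- The arm moves only by the shell command python3 -m jog 'ROWS' [FORCE]. ROWS is JSON, a list of rows, each a list of 5 numbers: the shift along the tool's x, y, z in units of 50 mm (1.0 is 50 mm), then the turn about the tool's z in units of 6 degrees (1.0 is 6 degrees), then the finger opening in mm, from 0 to 85.4. In form: [[tx, ty, tz, twist, jaw], ...]. A call has exactly 5 rows; each row is the pose to reach, as a shift and turn from the pose commanded when the call began, along the tool's axes at that moment; what a row does not reach only later rows make up. A row lasts 1/10 s, in which the tool goes at most 50 mm and 8.59 degrees, less where a joint would pass 70% of its speed; a pose out of reach is approached as far as the arm can. A call with a gripper value outside its range is refused whole. The fingers move at their own pace and stop on an object; FORCE is the grip in N (left out, the last holds). Time passes only in rows, so rows that repeat a pose let the fingers close, or fill a call up. It gives the time, the measured TCP pose, the force, the opening and the grip force at its end, in the units of the state.
- state(): the state, without advancing time (a new reading comes with each control period).
- capture(name): name is "side" or "top"; returns a dict with "pixels" (384x512x3 uint8, red, green, blue), "camera_matrix" (3x3 intrinsics, pixels), "world_to_cam" (4x4, takes a point from world to camera coordinates). Camera axes: x right, y down, z forward; pixel columns grow to the right and rows downward; lengths in m; the calibration is good to about 2 mm. A picture is of the moment at which its call begins. There is no depth.
- job_done(): hands the job in; it is judged then, once.
The state is a dict: "t": time; "joint_pos": joint angles; "qvel": joint speeds; "joint_torque": joint torques, N m; "ee_pos": TCP position; "tcp_rot": TCP orientation; "ft_force": force on the tool from outside, world axes, zero at the start; "ft_torque": the same for the moment, N m; "width": opening from 0.0 (shut) to 1.0 (fully open); "grasp_force": force on a finger pad.
Only numpy, scipy, OpenCV 4.12 (cv2) and the standard library are available. Lean on these libraries where they do the work, as an engineer would, in place of code of your own. Each camera call takes 0.05 s, during which the arm holds its last target. There are 200 camera calls.

### The job

Bring the blue board under the magnifier: with your fingertips, push the hand wheel of the inspection slide round clockwise (seen from above) by its red handle, through exactly one turn, so that the handle ends where it started. Only push the handle, do not grip it, do not turn the wheel backwards or run on past the full turn, and leave the things lying around untouched.

Things in the scene. Friction and masses are not known exactly. Their poses are not given: they have to be found in the camera images.
- feed_wheel (a joint): turn of the hand wheel in rad: 0 at the start of the job, growing as the wheel turns clockwise seen from above; one full turn is 6.28. The wheel lies flat on a vertical axis and stays where it is left (friction 0.12 N m, that is about 2 N at the handle, a little more when turned fast).
- wheel_axis (a point): the point on the wheel's vertical axis at the height of its black rim, 65 mm above the bench. The rim is 142 mm across outside and 14 mm thick (its top 70 mm above the bench); three spokes to a hub 76 mm above the bench at its top.
- handle (a point): middle of the red upright handle that stands on the wheel's rim, 60 mm from the wheel's axis and 102 mm above the bench; the handle is a rounded square 26x26 mm and 52 mm tall, from 76 to 128 mm above the bench. It is fixed to the wheel and turns with it; at the start it may stand in any direction from the axis.
- handle_outer: the handle's face away from the wheel's axis; origin 11 mm from the handle's middle
- handle_inner: the handle's face toward the wheel's axis; origin 11 mm from the handle's middle
- handle_front: the handle's leading face when the wheel turns clockwise; origin 11 mm from the handle's middle
- handle_back: the handle's trailing face when the wheel turns clockwise, the one to push on; origin 11 mm from the handle's middle
- slide_base: grey base plate of the board inspection slide, fixed to the bench, with a blue gear box under the hand wheel; origin on the bench under the wheel's axis. Its +x points from the wheel to the rails and the magnifier, its +y is the way the carriage is fed. The plate reaches 85 mm in front of the wheel's axis and 205 mm behind it, 150 mm wide at the wheel and 290 mm wide at the rails.
- lens (a point): middle of the magnifier, a glass in a black ring 60 mm across, 140 mm from the wheel's axis; its top 92 mm above the bench, its post 96 mm
- blue_board (a point): middle of the blue circuit board, 34x54 mm, the middle one of three in a row on the aluminium carriage (green, blue, green). It starts 36 mm short of the lens; one clockwise turn of the wheel feeds it 36 mm, under the lens.
- solder_reel: bystander: blue and grey reel of solder, 54 mm across, 40 high; stands loose near the slide, origin at its middle on the underside
- nine_volt: bystander: dark nine-volt block battery, 18x26x49, standing; stands loose near the slide, origin at its middle on the underside
- flux_jar: bystander: small white jar with a blue lid, 31 across, 26 high; stands loose near the slide, origin at its middle on the underside
- tape_red: bystander: roll of red tape, 58 across, 18 high; stands loose near the slide, origin at its middle on the underside
- usb_stick: bystander: red memory stick, 17x48x8; stands loose near the slide, origin at its middle on the underside
- battery_1: bystander: orange round cell, 14x50x14, lying; stands loose near the slide, origin at its middle on the underside

How it is judged:
By the outcome, as a careful person would: the job done as asked, in the order asked, and still so for the second after the job is handed in, with the robot touching nothing.
It also fails if it takes over 51 s, if anything falls off the work surface, if the arm or the gripper's body presses on something with over 40 N, if the wrist force passes 120 N, or if a joint passes its speed limit or range.

## Working session

There is one attempt and no reset: what is moved stays moved. The work goes in short steps, Python scripts to look and compute and a shell command to move; the robot and the scene stay as the last step left them, time stands still between calls to the robot, and variables do not carry over. Pictures are saved under pics/ and viewed, at most 10 in all, crops included, and the job is handed in when it is done.

```bash
mkdir -p pics; ls
python3 - <<'E'
from workcell import state,capture,grip_depth
import cv2,numpy as np
print(state(),grip_depth)
for n in("top","side"):
    c=capture(n);cv2.imwrite(f"pics/{n}0.png",c["pixels"][:,:,::-1]);np.savez(f"{n}0.npz",**c)
    print(n,c["camera_matrix"].round(1).tolist(),c["world_to_cam"].round(3).tolist())
E
```

```text
pics
{'t': 0.0, 'joint_pos': array([ 1.06641688e+00,  3.00491743e-01,  1.52162572e+00, -2.39538196e-05,
        1.32068844e+00, -6.66246080e-02]), 'qvel': array([-3.09055125e-04, -5.40103990e-04, -9.77673465e-05, -4.03825638e-04,
        2.56585360e-04, -3.76898420e-04]), 'joint_torque': array([-1.31797122e-03, -5.43503809e+01, -3.61787295e+01, -1.46500511e-04,
        4.09282307e-03,  6.87111168e-06]), 'ee_pos': array([0.23314687, 0.49809702, 0.40409098]), 'tcp_rot': array([-1.59716130e-04,  2.17131022e-01,  9.76142280e-01, -5.85335220e-04]), 'ft_force': array([ 0.62657326, -0.34031876,  1.25083715]), 'ft_torque': array([ 0.02004474, -0.03475276, -0.03085483]), 'grasp_force': 0.0, 'width': 1.0009001086618041} 0.1547
top [[469.5, 0.0, 253.1], [0.0, 469.5, 189.9], [0.0, 0.0, 1.0]] [[-0.019, -0.999, -0.03, 0.073], [-0.983, 0.024, -0.18, 0.578], [0.181, 0.026, -0.983, 1.119], [0.0, 0.0, 0.0, 1.0]]
side [[397.9, 0.0, 257.5], [0.0, 397.9, 191.2], [0.0, 0.0, 1.0]] [[0.924, -0.381, -0.017, -0.513], [-0.235, -0.533, -0.813, 0.224], [0.301, 0.755, -0.582, 0.878], [0.0, 0.0, 0.0, 1.0]]
```

View pics/top0.png

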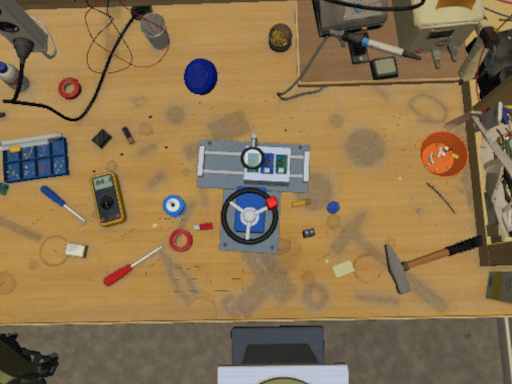

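View pics/side0.png

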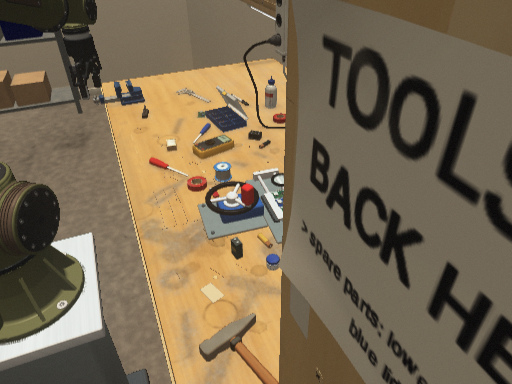

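The top view shows the wheel at about (249,216), the red handle at (272,203), the lens at (252,157) and the slide rails above. The solder reel (174,206), red tape (181,240), USB stick (203,227), battery (300,203), nine-volt (308,233) and flux jar (333,207) lie around it. In the side view the wheel is at (232,197) and a box hides the right half.

```bash
cat > h.py <<'E'
import numpy as np,cv2
from workcell import capture
def ray(c,uv,z):
    K,T=c["camera_matrix"],c["world_to_cam"]
    R,t=T[:3,:3],T[:3,3]; o=-R.T@t
    d=R.T@np.linalg.inv(K)@np.array([*uv,1.]); return o+d*(z-o[2])/d[2]
def proj(c,p):
    q=c["world_to_cam"][:3]@np.array([*p,1.]); q=c["camera_matrix"]@q; return q[:2]/q[2]
def blob(c,lo,hi,box):
    x0,y0,x1,y1=box
    m=cv2.inRange(cv2.cvtColor(np.ascontiguousarray(c["pixels"]),cv2.COLOR_RGB2HSV),lo,hi)
    k=np.zeros_like(m);k[y0:y1,x0:x1]=m[y0:y1,x0:x1];return k
def red(c,box):
    x0,y0,x1,y1=box;
    m=blob(c,(0,150,90),(6,255,255),box)|blob(c,(174,150,90),(180,255,255),box);return m
def cen(m):
    ys,xs=np.nonzero(m);return np.array([xs.mean(),ys.mean()]),len(xs)
E
python3 - <<'E'
from h import *
for n,box,rb in(("top",(210,180,290,250),(255,188,290,216)),("side",(195,170,270,222),(236,175,268,212))):
    c=dict(np.load(n+"0.npz"))
    m=blob(c,(0,0,0),(180,255,50),box)
    nl,l,s,ce=cv2.connectedComponentsWithStats(m); i=1+s[1:,4].argmax()
    pts=cv2.findContours((l==i).astype(np.uint8),cv2.RETR_EXTERNAL,cv2.CHAIN_APPROX_NONE)[0][0]
    w=np.array([ray(c,p[0],.065) for p in cv2.convexHull(pts)])[:,:2].astype(np.float32)
    hull=w
    A=np.c_[2*hull,np.ones(len(hull))];sol=np.linalg.lstsq(A,(hull**2).sum(1),rcond=None)[0]
    print(n,"circle",sol[:2],np.sqrt(sol[2]+sol[0]**2+sol[1]**2),cv2.minEnclosingCircle(w),s[i])
    r=red(c,rb);uv,k=cen(r);print("red",uv,k,ray(c,uv,.102),ray(c,uv,.115),"bbox",cv2.boundingRect(r))
c=dict(np.load("top0.npz"))
for nm,uv,z in(("lens",(252.5,157.5),.09),("reel",(174,206),.04),("tape",(181,240),.018),("usb",(203,227),.008),("batt",(300,203),.014),("9v",(308,233),.049),("jar",(333,207),.026),("plateNL",(198,142),.01),("plateNR",(311,145),.01),("L",(221,251),.005),("R",(279,252),.005)):
    print(nm,ray(c,uv,z).round(3))
p=c["pixels"][130:270,150:350,::-1];cv2.imwrite("pics/crop.png",cv2.resize(p,None,fx=4,fy=4,interpolation=cv2.INTER_CUBIC))
E
```

```text
top circle [0.5132754  0.07228034] 0.06891446640929658 ((0.5133476257324219, 0.07210056483745575), 0.0695347785949707) [221 188  57  56 620]
red [271.25663717 202.01769912] 113 [0.53983365 0.01729105 0.102     ] [0.53779716 0.01745199 0.115     ] bbox (266, 196, 12, 13)
side circle [0.50996374 0.06134736] 0.0679673693475025 ((0.5105305314064026, 0.06131266802549362), 0.0695074275135994) [206 189  53  27 229]
red [247.19047619 193.63636364] 231 [0.53590359 0.01741288 0.102     ] [0.52980334 0.00053806 0.115     ] bbox (241, 184, 13, 21)
lens [0.653 0.06  0.09 ]
reel [0.545 0.262 0.04 ]
tape [0.461 0.248 0.018]
usb [0.494 0.193 0.008]
batt [ 0.549 -0.057  0.014]
9v [ 0.469 -0.072  0.049]
jar [ 0.535 -0.139  0.026]
plateNL [0.72  0.206 0.01 ]
plateNR [ 0.703 -0.092  0.01 ]
L [0.432 0.147 0.005]
R [ 0.426 -0.     0.005]
```

View pics/crop.png

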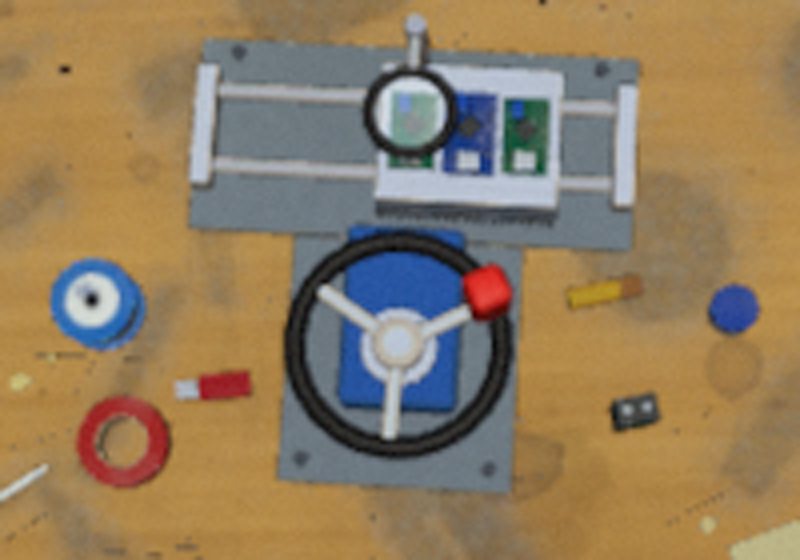

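Top and side views agree. The axis is at about (0.513, 0.072) and the lens is 140 mm from it. The handle is at about (0.538, 0.017), so r ≈ 60 mm at −65°. My plan is to shut the fingers, turn the tool so that tool x = −world x and tool y = world y, and push round on a circle of about 66 mm radius behind the handle.

```bash
python3 -m jog '[[-0.67,-0.35,0,-0.84,0],[-1.33,-0.7,0,-1.68,0],[-2,-1.05,0,-2.52,0],[-2.67,-1.4,0,-3.35,0],[-3.33,-1.75,0,-4.18,0]]' 20
python3 -c "
from workcell import state
from scipy.spatial.transform import Rotation as R
s=state();q=s['tcp_rot'];print(s['ee_pos'],R.from_quat(q[[1,2,3,0]]).as_matrix().round(3),s['width'],s['joint_pos'].round(2))"
```

```text
t: 0.6
ee_pos: [0.3475, 0.3469, 0.4045]
tcp_rot: [-0.0, -0.002, 1.0, -0.0]
ft_force: [0.4, 0.5, -0.5]
width: 0.141
grasp_force: 0.0
[0.34751367 0.34694753 0.40448661] [[-1.    -0.004 -0.   ]
 [-0.004  1.    -0.   ]
 [ 0.    -0.    -1.   ]] 0.14071331073544685 [ 0.71  0.17  1.68 -0.    1.29 -0.86]
```

```bash
python3 -m jog '[[-0.5,-0.6,0,0,0],[-1,-1.25,0,0,0],[-1.5,-1.9,0,0,0],[-2,-2.55,0,0,0],[-2.5,-3.2,0,0,0]]' >/dev/null
python3 -m jog '[[-0.5,-0.7,0,0,0],[-1,-1.4,0.2,0,0],[-1.5,-2.1,0.6,0,0],[-1.85,-2.55,1.1,0,0],[-2.05,-2.76,1.6,0,0]]'
python3 - <<'E'
from h import *
for n,b in(("top",(160,120,340,255)),("side",(150,110,290,260))):
    c=capture(n);x0,y0,x1,y1=b
    cv2.imwrite(f"pics/{n}1.png",cv2.resize(c["pixels"][y0:y1,x0:x1,::-1],None,fx=3 if n=="top" else 4,fy=3 if n=="top" else 4))
E
```

```text
t: 1.6
ee_pos: [0.5753, 0.048, 0.3234]
tcp_rot: [-0.0, 0.001, 1.0, -0.0]
ft_force: [1.0, -0.1, 0.0]
width: 0.001
grasp_force: 0.0
```

View pics/side1.png

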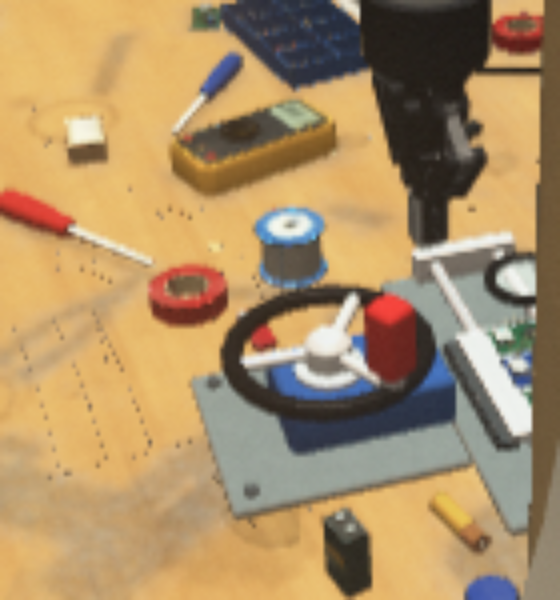

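View pics/top1.png

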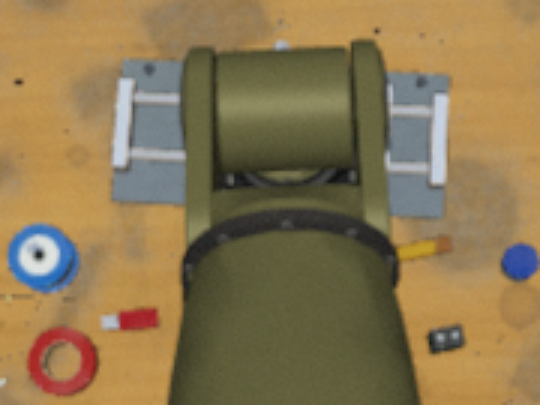

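The side view shows the fingertips above and behind the handle (tips near full-image pixel (257,170), handle near (247,194)), with free space below them. The top view is covered by the arm, so I'll use the side camera to track the handle. The handle should end back at its starting pixel, (247.2,193.6).

```bash
python3 -m jog '[[0,0,0.3,0,0],[0,0,0.6,0,0],[0,0,0.9,0,0],[0,0,1.2,0,0],[0,0,1.2,0,0]]'
python3 - <<'E'
import numpy as np
A=np.array([.513,.072]);p=lambda d:A+.066*np.array([np.cos(np.radians(d)),np.sin(np.radians(d))])
for s in range(-20,-400,-30):
    print(s,[[round(float(-(p(s-6*k)-p(s))[0]/.05),2),round(float((p(s-6*k)-p(s))[1]/.05),2)] for k in range(1,6)])
E
```

```text
t: 2.2
ee_pos: [0.5739, 0.0505, 0.2625]
tcp_rot: [-0.002, -0.0, 1.0, -0.0]
ft_force: [-0.1, -0.4, -0.2]
width: 0.002
grasp_force: 0.0
-20 [[0.05, -0.13], [0.12, -0.25], [0.2, -0.36], [0.29, -0.47], [0.39, -0.56]]
-50 [[0.11, -0.08], [0.23, -0.15], [0.35, -0.21], [0.48, -0.26], [0.62, -0.29]]
-80 [[0.14, -0.02], [0.28, -0.02], [0.41, -0.01], [0.55, 0.02], [0.68, 0.06]]
-110 [[0.13, 0.05], [0.25, 0.12], [0.36, 0.2], [0.47, 0.29], [0.56, 0.39]]
-140 [[0.08, 0.11], [0.15, 0.23], [0.21, 0.35], [0.26, 0.48], [0.29, 0.62]]
-170 [[0.02, 0.14], [0.02, 0.28], [0.01, 0.41], [-0.02, 0.55], [-0.06, 0.68]]
-200 [[-0.05, 0.13], [-0.12, 0.25], [-0.2, 0.36], [-0.29, 0.47], [-0.39, 0.56]]
-230 [[-0.11, 0.08], [-0.23, 0.15], [-0.35, 0.21], [-0.48, 0.26], [-0.62, 0.29]]
-260 [[-0.14, 0.02], [-0.28, 0.02], [-0.41, 0.01], [-0.55, -0.02], [-0.68, -0.06]]
-290 [[-0.13, -0.05], [-0.25, -0.12], [-0.36, -0.2], [-0.47, -0.29], [-0.56, -0.39]]
-320 [[-0.08, -0.11], [-0.15, -0.23], [-0.21, -0.35], [-0.26, -0.48], [-0.29, -0.62]]
-350 [[-0.02, -0.14], [-0.02, -0.28], [-0.01, -0.41], [0.02, -0.55], [0.06, -0.68]]
-380 [[0.05, -0.13], [0.12, -0.25], [0.2, -0.36], [0.29, -0.47], [0.39, -0.56]]
```

```bash
python3 -m jog '[[0.05,-0.13,0,0,0],[0.12,-0.25,0,0,0],[0.2,-0.36,0,0,0],[0.29,-0.47,0,0,0],[0.39,-0.56,0,0,0]]' | grep -E "ee|force"
python3 -m jog '[[0.11,-0.08,0,0,0],[0.23,-0.15,0,0,0],[0.35,-0.21,0,0,0],[0.48,-0.26,0,0,0],[0.62,-0.29,0,0,0]]'| grep -E "ee|force"
cat >> h.py <<'E'
def look(name=None,box=(195,150,275,235)):
    c=capture("side");r=red(c,box)
    nl,l,s,ce=cv2.connectedComponentsWithStats(r);i=1+s[1:,4].argmax()
    w=ray(c,ce[i],.102)[:2]; 
    # side view bias: start measured (.5359,.0174); angle about the axis (.513,.072)
    d=w-np.array([.513,.072]); print("red",ce[i].round(1),s[i],"r",np.hypot(*d).round(3),"ang",np.degrees(np.arctan2(d[1],d[0])).round(1))
    if name: cv2.imwrite(f"pics/{name}.png",cv2.resize(c["pixels"][110:260,150:290,::-1],None,fx=4,fy=4))
E
python3 -c "
from h import *
look('s2')"
```

```text
ee_pos: [0.5545, 0.0217, 0.2651]
ft_force: [1.9, 1.9, 0.1]
grasp_force: 1.1
ee_pos: [0.5234, 0.0076, 0.2648]
ft_force: [2.4, 0.4, 0.6]
grasp_force: 1.2
red [234.  198.1] [229 188  11  21 210] r 0.06 ang -102.9
```

View pics/s2.png

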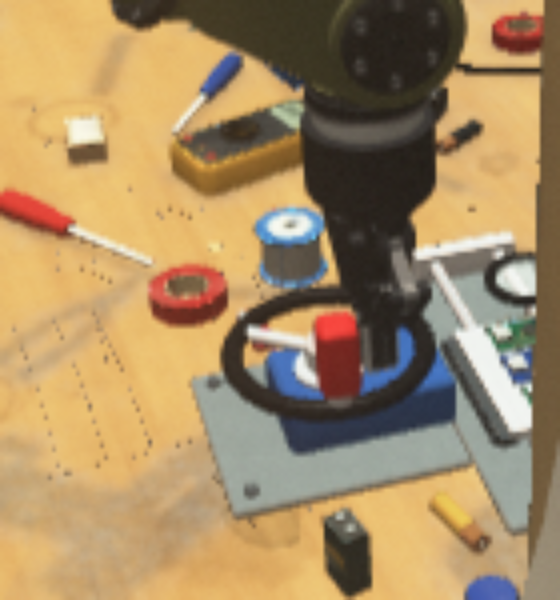

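The push works: the handle is now near pixel (234,198), at −103°, with the fingertips behind it at contact forces of about 2 N. I'll carry on round.

```bash
python3 -m jog '[[0.14,-0.02,0,0,0],[0.28,-0.02,0,0,0],[0.41,-0.01,0,0,0],[0.55,0.02,0,0,0],[0.68,0.06,0,0,0]]' | grep -E "ee|ft_f"
python3 -m jog '[[0.13,0.05,0,0,0],[0.25,0.12,0,0,0],[0.36,0.2,0,0,0],[0.47,0.29,0,0,0],[0.56,0.39,0,0,0]]' | grep -E "ee|ft_f"
python3 -c "
from h import *
look()"
python3 -m jog '[[0.08,0.11,0,0,0],[0.15,0.23,0,0,0],[0.21,0.35,0,0,0],[0.26,0.48,0,0,0],[0.29,0.62,0,0,0]]' | grep -E "ee|ft_f"
python3 -c "
from h import *
look('s3')"
```

```text
ee_pos: [0.4893, 0.0109, 0.2647]
ft_force: [1.8, -0.2, 0.4]
ee_pos: [0.4613, 0.0306, 0.2646]
ft_force: [2.7, -1.2, -0.0]
red [204.7 189.1] [195 177  19  27 218] r 0.07 ang 174.1
ee_pos: [0.4471, 0.0618, 0.2647]
ft_force: [0.5, -3.2, -1.1]
red [198.5 186.8] [195 183   8   8  49] r 0.084 ang 163.7
```

View pics/s3.png

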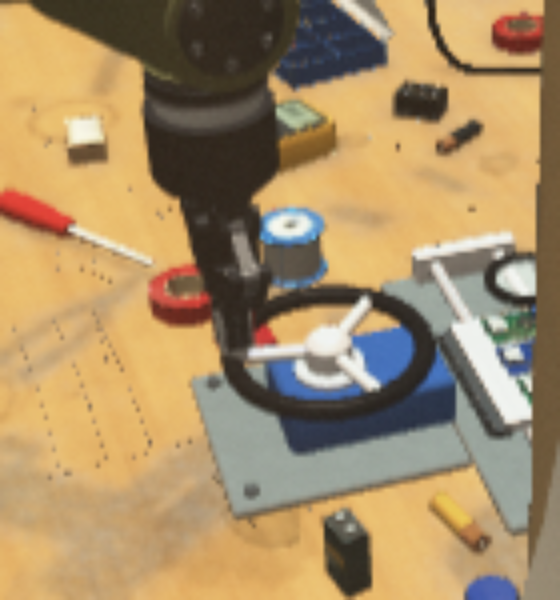

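The handle is hidden behind the finger at about pixel (208,190), as expected on this side, and the force is about 3 N along the push. I'll continue.

```bash
python3 -m jog '[[0.02,0.14,0,0,0],[0.02,0.28,0,0,0],[0.01,0.41,0,0,0],[-0.02,0.55,0,0,0],[-0.06,0.68,0,0,0]]' | grep -E "ee|ft_f"
python3 -m jog '[[-0.05,0.13,0,0,0],[-0.12,0.25,0,0,0],[-0.2,0.36,0,0,0],[-0.29,0.47,0,0,0],[-0.39,0.56,0,0,0]]' | grep -E "ee|ft_f"
python3 -m jog '[[-0.11,0.08,0,0,0],[-0.23,0.15,0,0,0],[-0.35,0.21,0,0,0],[-0.48,0.26,0,0,0],[-0.62,0.29,0,0,0]]' | grep -E "ee|ft_f"
python3 -c "
from h import *
look('s4',(215,150,275,235))"
```

```text
ee_pos: [0.4504, 0.0959, 0.2646]
ft_force: [-0.5, -3.0, -0.1]
ee_pos: [0.4702, 0.1238, 0.2646]
ft_force: [-1.6, -2.6, -0.5]
ee_pos: [0.5014, 0.138, 0.2647]
ft_force: [-3.1, -1.3, 0.6]
red [228.6 172.7] [224 163  10  19 165] r 0.056 ang 78.0
```

View pics/s4.png

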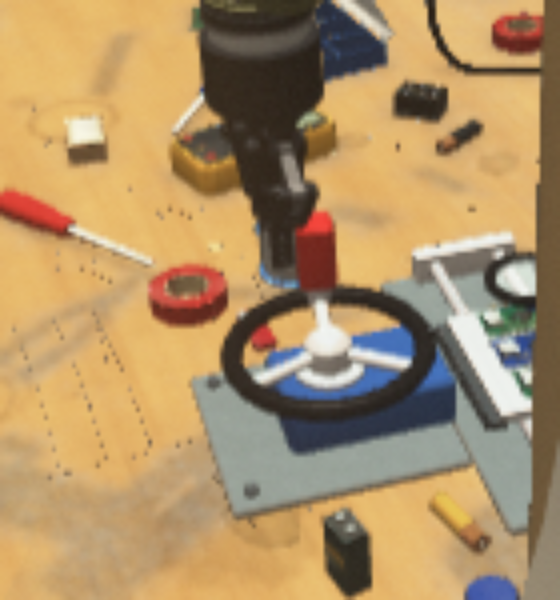

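The handle is at pixel (229,173), at +78°, with 218° turned, and contact is good. Next I'll make four more steps, ending about 20° short.

```bash
python3 -m jog '[[-0.14,0.02,0,0,0],[-0.28,0.02,0,0,0],[-0.41,0.01,0,0,0],[-0.55,-0.02,0,0,0],[-0.68,-0.06,0,0,0]]' | grep -E "ee|ft_f"
python3 -m jog '[[-0.13,-0.05,0,0,0],[-0.25,-0.12,0,0,0],[-0.36,-0.2,0,0,0],[-0.47,-0.29,0,0,0],[-0.56,-0.39,0,0,0]]' | grep -E "ee|ft_f"
python3 -m jog '[[-0.08,-0.11,0,0,0],[-0.15,-0.23,0,0,0],[-0.21,-0.35,0,0,0],[-0.26,-0.48,0,0,0],[-0.29,-0.62,0,0,0]]' | grep -E "ee|ft_f"
python3 -c "
from h import *
look(None,(215,150,275,235))"
python3 -m jog '[[-0.02,-0.14,0,0,0],[-0.02,-0.28,0,0,0],[-0.01,-0.41,0,0,0],[0.02,-0.55,0,0,0],[0.06,-0.68,0,0,0]]' | grep -E "ee|ft_f"
python3 -c "
from h import *
look('s5',(215,150,275,235))
c=dict(np.load('side0.npz'));capture_=capture
import h;h.capture=lambda n:c
h.look(None,(236,175,268,212))"
```

```text
ee_pos: [0.5354, 0.1347, 0.2647]
ft_force: [-2.6, 0.9, 0.0]
ee_pos: [0.5633, 0.1149, 0.2647]
ft_force: [-1.7, 1.4, -0.1]
ee_pos: [0.5775, 0.0838, 0.2647]
ft_force: [-2.0, 2.6, -0.8]
red [253.9 182.1] [249 172  11  21 189] r 0.059 ang -13.7
ee_pos: [0.5742, 0.0496, 0.2647]
ft_force: [0.5, 2.9, -0.1]
red [252.3 188.9] [247 179  12  21 207] r 0.059 ang -44.2
red [247.2 193.6] [241 184  13  21 231] r 0.059 ang -67.2
```

View pics/s5.png

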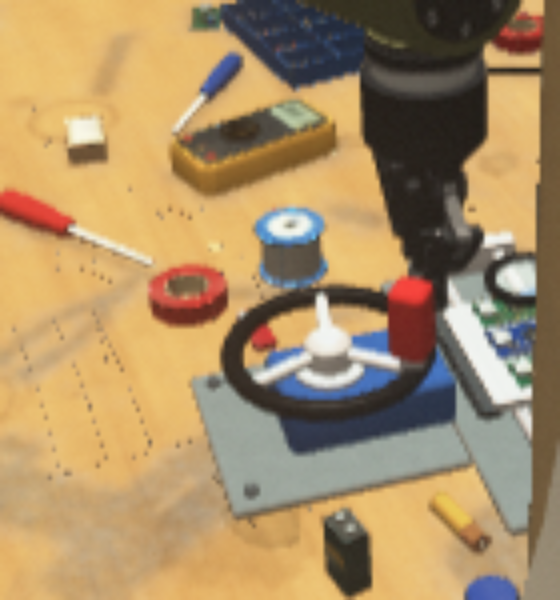

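The handle is at pixel (252,189), at −44.2°; in the same measure it started at −67.2°. So 23° remain. I'll push 16° slowly and check.

```bash
python3 -m jog '[[0.03,-0.07,0,0,0],[0.06,-0.14,0,0,0],[0.1,-0.21,0,0,0],[0.14,-0.27,0,0,0],[0.17,-0.32,0,0,0]]' | grep -E "ee|ft_f"
python3 -m jog '[[0,0,0,0,0],[0,0,0,0,0],[0,0,0,0,0],[0,0,0,0,0],[0,0,0,0,0]]' | grep -E "ee|ft_f"
python3 -c "
from h import *
look(None,(215,150,275,235));look(None,(215,150,275,235))"
```

```text
ee_pos: [0.5657, 0.034, 0.2647]
ft_force: [1.8, 1.2, 0.0]
ee_pos: [0.5659, 0.0343, 0.2646]
ft_force: [-0.0, 0.2, 0.4]
red [249.4 192.1] [243 182  13  21 225] r 0.059 ang -58.9
red [249.4 192.1] [243 182  13  21 225] r 0.059 ang -58.9
```

```bash
python3 -m jog '[[0.02,-0.02,0,0,0],[0.04,-0.05,0,0,0],[0.06,-0.08,0,0,0],[0.08,-0.1,0,0,0],[0.08,-0.1,0,0,0]]' | grep -E "ee|ft_f"
cat >> h.py <<'E'
def fine(c,box=(234,175,268,214)):
    x0,y0,x1,y1=box;p=c["pixels"][y0:y1,x0:x1].astype(float)
    w=np.clip(p[...,0]-np.maximum(p[...,1],p[...,2])-60,0,None)
    w[p[...,1]>.45*p[...,0]]=0
    Y,X=np.mgrid[y0:y1,x0:x1];uv=np.array([(w*X).sum(),(w*Y).sum()])/w.sum()
    d=ray(c,uv,.102)[:2]-np.array([.513,.072]);print("fine",uv.round(2),w.sum().round(),np.degrees(np.arctan2(d[1],d[0])).round(2))
E
python3 -c "
from h import *
look(None,(215,150,275,235));fine(capture('side'));fine(capture('side'));fine(dict(np.load('side0.npz')))"
```

```text
ee_pos: [0.5617, 0.0291, 0.2647]
ft_force: [-1.3, 0.1, 0.6]
red [248.  193.1] [242 183  13  22 230] r 0.059 ang -64.4
fine [247.47 188.3 ] 8329.0 -46.22
fine [247.48 188.29] 8328.0 -46.17
fine [246.6  187.87] 6880.0 -45.07
```

```bash
python3 -m jog '[[0.01,-0.01,0,0,0],[0.02,-0.02,0,0,0],[0.03,-0.03,0,0,0],[0.035,-0.04,0,0,0],[0.035,-0.04,0,0,0]]' | grep -E "ee|ft_f"
cat >> h.py <<'E'
def cmp(n,box,z,a,b):
    for th in (90,110,130,150):
        o=[]
        for c in (a,b):
            x0,y0,x1,y1=box;p=c["pixels"].astype(int);m=((p[...,0]>1.8*p[...,1])&(p[...,0]>1.8*p[...,2])&(p[...,0]>th)).astype(np.uint8)
            k=np.zeros_like(m);k[y0:y1,x0:x1]=m[y0:y1,x0:x1]
            uv,N=cen(k);d=ray(c,uv,z)[:2]-np.array([.513,.072]);o+=[uv.round(2),N,np.degrees(np.arctan2(d[1],d[0])).round(2)]
        print(n,th,*o)
E
python3 -c "
from h import *
look(None,(215,150,275,235));cmp('side',(234,175,268,214),.102,dict(np.load('side0.npz')),capture('side'))"
```

```text
ee_pos: [0.5601, 0.0272, 0.2647]
ft_force: [1.0, 1.9, -0.2]
red [247.5 193.5] [241 184  13  21 229] r 0.059 ang -66.4
side 90 [247.21 193.56] 233 -66.99 [247.47 193.5 ] 232 -66.38
side 110 [246.38 187.68] 79 -44.33 [246.02 191.99] 160 -64.08
side 130 [246.41 187.2 ] 70 -41.58 [247.06 187.03] 70 -39.96
side 150 [246.8  186.83] 59 -39.07 [247.02 186.88] 65 -39.14
```

```bash
python3 -m jog '[[0.005,-0.005,0,0,0],[0.01,-0.01,0,0,0],[0.01,-0.01,0,0,0],[0.01,-0.01,0,0,0],[0.01,-0.01,0,0,0]]' | grep -E "ee|ft_f"
python3 -c "
from h import *
cmp('side',(234,175,268,214),.102,dict(np.load('side0.npz')),capture('side'))" | head -1
```

```text
ee_pos: [0.5596, 0.0268, 0.2647]
ft_force: [1.0, 1.5, -0.5]
side 90 [247.21 193.56] 233 -66.99 [247.28 193.54] 236 -66.82
```

The handle is back at its starting pixel to within about 0.3°. I'll back off the way I came, lift, and clear the top view to check.

```bash
python3 -m jog '[[-0.1,0.1,0,0,0],[-0.2,0.22,0,0,0],[-0.3,0.36,0,0,0],[-0.35,0.5,0,0,0],[-0.35,0.5,0,0,0]]' | grep -E "ee|ft_f"
python3 -m jog '[[0,0,0,0,0],[0,0,-0.5,0,0],[0,0,-1.2,0,0],[0,0,-1.9,0,0],[0,0,-2.6,0,0]]' | grep -E "ee|ft_f"
python3 -m jog '[[0.4,0.5,-0.1,0,0],[0.9,1.2,-0.2,0,0],[1.4,1.9,-0.2,0,0],[1.9,2.6,-0.2,0,0],[2.4,3.3,-0.2,0,0]]' | grep -E "ee|ft_f"
python3 -m jog '[[0.5,0.7,0,0,0],[1,1.4,0,0,0],[1.5,2.1,0,0,0],[2,2.8,0,0,0],[2.2,3,0,0,0]]'
python3 - <<'E'
from h import *
s=capture("side");t=capture("top")
cmp('side',(234,175,268,214),.102,dict(np.load('side0.npz')),s)
cmp('top',(255,188,290,216),.115,dict(np.load('top0.npz')),t)
cv2.imwrite("pics/top2.png",cv2.resize(t["pixels"][130:270,150:350,::-1],None,fx=4,fy=4,interpolation=cv2.INTER_CUBIC))
E
```

```text
ee_pos: [0.5773, 0.0528, 0.2645]
ft_force: [-0.9, -0.5, 1.1]
ee_pos: [0.5768, 0.0515, 0.3961]
ft_force: [0.3, -0.1, -0.0]
ee_pos: [0.4558, 0.2176, 0.4048]
ft_force: [0.5, 0.2, 0.7]
t: 13.4
ee_pos: [0.3451, 0.3688, 0.4047]
tcp_rot: [-0.0, -0.001, 1.0, 0.0]
ft_force: [-0.0, 0.5, -0.0]
width: 0.004
grasp_force: 0.0
side 90 [247.21 193.56] 233 -66.99 [247.21 193.54] 230 -66.93
side 110 [246.38 187.68] 79 -44.33 [246.3  187.78] 81 -44.95
side 130 [246.41 187.2 ] 70 -41.58 [246.37 187.21] 68 -41.66
side 150 [246.8  186.83] 59 -39.07 [246.73 186.81] 59 -39.04
top 90 [271.45 201.87] 119 -65.43 [271.32 201.82] 120 -65.2
top 110 [271.48 201.63] 111 -64.99 [271.46 201.53] 109 -64.77
top 130 [271.55 201.44] 106 -64.68 [271.52 201.4 ] 105 -64.57
top 150 [271.5  201.48] 92 -64.7 [271.39 201.32] 94 -64.28
```

View pics/top2.png

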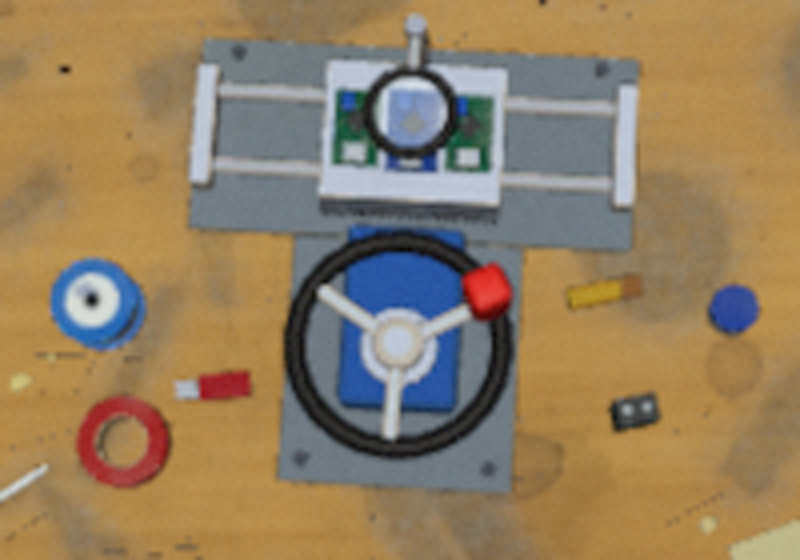

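The blue board is now under the lens at crop pixel (412,115). The handle is back at its start, (488,292), within about 0.3°, and nothing else has moved. I'm handing in.

```bash
python3 -c "
from workcell import job_done
print(job_done())"
```

```text
the job is handed in; nothing more can be done
None
```

The wheel was pushed clockwise through one full turn, the handle is back at its start within about 0.3° by both cameras, the blue board is under the magnifier, nothing else moved, and the job was handed in at about 13.5 s.

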